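# Knock a potted module out of its tilted mould and lay it in the carrier

## Robot

A 6-joint arm with a two-finger parallel gripper is mounted at the origin on the work surface. World frame = base frame: x ahead of the robot, y to its left, z up, the work surface at z = 0. Lengths are in m, angles in rad, forces in N, time in s.
With the tool pointing down it reaches from about 0.3 to 0.875 m from the base axis. Payload 6.4 kg.
Tool frame: the origin (TCP) lies midway between the tips of the shut fingers; the grasp point (between the pads) lies 19 mm behind it; z points along the fingers, y is the line along which they close (so a half turn about z gives the same grasp; the last joint's range is limited). The gripper opens to 85 mm and grips with 20 to 120 N. Pads are 22 mm wide; open, the fingers measure 114 mm over their backs; the gripper's body (76 mm by 85 mm) begins 54 mm behind the grasp point. The pads swing forward as they close: fully open they stand 13 mm farther back than shut.
Start: joints at [0.931, 0.181, 1.607, -0, 1.354, -0.206], TCP at [0.242, 0.522, 0.231] pointing down, gripper open.
Joint ranges: [-2.99, 2.99], [-0.89, 2.07], [0.3, 2.58], [-1.14, 4.28], [0, 2.63], [-3.12, 3.12]. Speed limits (rad/s): [2.57, 2.57, 3.01, 3.14, 3.14, 3.14].

## Interface

Orientations are given as a unit quaternion [w, x, y, z].
In Python, from bench import * gives the robot as it stands.
- The arm moves only by the tool play_rows, never from a script. Its argument "plan" is a list of rows, each a list of 3 entries, a list of its own where there are three numbers: the finger opening in mm, from 0 to 85.4, then the shift along the tool's x, y, z normalised to -1 to 1, where 1 is 40 cm, then the turn about the tool's z normalised to -1 to 1, where 1 is pi rad. A call has 1 to 10 rows; each row is the pose to reach, as a shift and turn from the pose commanded when the call began, along the tool's axes at that moment, turning the shorter way round; what a row does not reach only later rows make up. A row lasts 1/10 s, in which the tool goes at most 50 mm and 8.59 degrees, less where a joint would pass 70% of its speed; a pose out of reach is approached as far as the arm can. A call with a number of a shift or a turn outside -1 to 1 is refused whole. A call with a gripper value outside its range is refused whole. The fingers move at their own pace and stop on an object; the grip force is fixed at half the most. Time passes only in rows, so rows that repeat a pose let the fingers close. It gives the time, the measured TCP pose, the force, the opening and the grip force at its end, in the units of the state.
- get_obs(): the state, without advancing time (a new reading comes with each control period).
- camera(name): name is "scene" or "top"; returns a dict with "image" (400x640x3 uint8, red, green, blue), "range_z" (400x640 float32, m along the optical axis (not along the pixel's ray), 0 where there is no reading), "intrinsics" (3x3 intrinsics, pixels), "rvec" (rotation vector, rad) and "tvec" (3), from world to camera coordinates, as OpenCV has them. Camera axes: x right, y down, z forward; pixel columns grow to the right and rows downward; lengths in m; the calibration is good to about 2 mm. A picture is of the moment at which its call begins.
- hand_in(): hands the job in; it is judged then, once.
Trained networks look in a picture, given as the dict that the camera call returned (one of the last four; its "shot" number tells which), for a name from the list of things; names that differ only in an ending like _2 or _b are one class to them, and where a whole thing is asked for, a point or a joint stands for the part that bears it (a point fixed in the world has none). Each returns a list of dicts, best first, with "conf" (0 to 1); they miss things now and then, are a little off and sometimes report something else, mostly with a low value. They report only what shows in the picture. A call takes as long as a camera call.
- search_frame(picture, label): "rect" ([centre column, centre row, width, height] in pixels, round what is visible of it).
- masks_of(picture, label): "mask" (400x640 bool, what is visible of it) and "rect" ([centre column, centre row, width, height] in pixels, round what is visible of it).
The state is a dict: "time_s": time; "q": joint angles; "dq": joint speeds; "joint_efforts": joint torques, N m; "eef_pos": TCP position; "eef_rot": TCP orientation; "wrist_force": force on the tool from outside, world axes, zero at the start; "torque": the same for the moment, N m; "opening": opening from 0.0 (shut) to 1.0 (fully open); "grasp_force": force on a finger pad.
Only numpy, scipy, OpenCV 4.12 (cv2) and the standard library are available. Lean on these libraries where they do the work, as an engineer would, in place of code of your own. Each camera call takes 0.05 s, during which the arm holds its last target. There are 200 camera calls.

## Task

The potted module in the slanted mould has cured. Press the mould's knock-out lever fully down so that the module rises, lift the module out of the cavity, and lay it flat, brass inserts up, inside the one empty nest of the carrier. Set it down flat rather than letting it drop or flop over, and leave the finished modules, the solder spool and the screwdriver where they are.

Things in the scene. Friction and masses are not known exactly. Their poses are not given: they have to be found in the camera images.
- mould: Aluminium potting mould, a block 92 (own x) x 88 (y) x 36 mm (z), fixed in a tilting work-holder (base 150 x 136 mm) locked with the mould's face slanting 0.61 rad (35 degrees) down towards its own -x, roughly the robot's side. Origin: centre of the block's underside. +z: normal of the face and the way straight out of the cavity; y: level; +x: up the slope. Face at own z = 36 mm.
- cavity_mouth (a point): Centre of the open cavity's mouth, in the mould's face (mould x, y, z = 0, 0, 36 mm). The cavity is 57 (along mould x) x 37 mm (y); its floor is the knock-out plate, 24 mm below the mouth when down. The face around it is flat and nothing stands above it. Axes: the mould's.
- knockout_lever (a joint): Steel knock-out lever, pivoted about mould y on the mould's upper (+x) end; its free end is pressed down along mould -z. 0 = up, module flush in the cavity; 0.24 rad = fully down on its stop, floor plate and module raised 13 mm (54 mm x angle). Takes about 4 N at the pad and stays where it is left.
- lever_pad (a point): Centre of the upper face of the flat steel pad, 34 x 34 x 6 mm, at the lever's free end, 56 mm out from the pivot. With the lever at 0 it is at (110, 0, 32) mm in the mould's frame, facing mould +z; over the full stroke it goes down 14 mm along mould -z and 4 mm towards +x.
- module: Cured potted module: black epoxy block 54 (own x) x 34 (y) x 24 mm (z), 60 to 115 g, two flush brass inserts near the +x end of its upper face. Origin: centre of its underside; +z out of the upper face. Starts in the cavity, axes parallel to the mould's, upper face flush with the mould's face, 1.5 mm play each side. Knocked out, it stands 13 mm proud with 11 mm still in the cavity.
- nest_free: The one empty nest of the carrier: grey open insert, outside 72 (own x) x 52 (y) x 11 mm high, inside 64 x 44 mm, walls 7 mm above its floor. Origin: centre of its underside, 4 mm above the bench; floor at own z = 4 mm. Three such nests lie end to end along own x at 75 mm pitch, the empty one at any place, in a fixed black carrier 236 x 68 x 8 mm.
- finished_b: A finished module like the first, lying flat in its nest of the carrier. Origin: centre of its underside. Leave alone.
- finished_c: Another finished module, lying flat in its nest of the carrier. Origin: centre of its underside. Leave alone.
- solder_spool: Solder spool, 54 mm diameter, 40 mm high, standing on the bench. Origin: centre of its underside. Leave alone.
- screwdriver: Screwdriver 170 mm long lying on the bench along its own x, origin about mid-length. Leave alone.

How it is judged:
By the outcome, as a careful person would: the job done as asked, in the order asked, and still so for the second after the job is handed in, with the robot touching nothing.
It also fails if it takes over 48 s, if anything falls off the work surface, if the arm or the gripper's body presses on something with over 40 N, if the wrist force passes 120 N, or if a joint passes its speed limit or range.

## Working session

There is one attempt and no reset: what is moved stays moved. The work goes in short steps, Python scripts to look and compute and a tool call to move; the robot and the scene stay as the last step left them, time stands still between calls to the robot, and variables do not carry over. Pictures are saved under pics/ and viewed, at most 10 in all, crops included, and the job is handed in when it is done.

Besides the shell and the picture viewer there is one more tool, called after "Emit:" as name([rows], argument=value, ...), one row to a line, values as JSON. play_rows: Moves the arm, as the interface text tells. Its arguments: {"type":"object","properties":{"plan":{"type":"array","items":{"type":"array"}}},"required":["plan"]}

```bash
mkdir -p pics; cat > h.py <<'E'
from bench import *
import numpy as np, cv2
from scipy.spatial.transform import Rotation as R
def cloud(p):
    z=p["range_z"]; K=np.array(p["intrinsics"]); v,u=np.mgrid[:400,:640]
    c=np.stack([(u-K[0,2])/K[0,0]*z,(v-K[1,2])/K[1,1]*z,z],-1)
    Rm=cv2.Rodrigues(np.array(p["rvec"],float))[0]
    w=(c-np.array(p["tvec"]).ravel())@Rm; w[z==0]=np.nan
    return w
def proj(p,X):
    return cv2.projectPoints(np.atleast_2d(X).astype(float),np.array(p["rvec"],float),np.array(p["tvec"],float),np.array(p["intrinsics"],float),None)[0][:,0]
E
python3 - <<'E'
from h import *
names=["mould","knockout_lever","module","nest_free","finished_b","solder_spool","screwdriver"]
ims=[]
for n in("scene","top"):
    p=camera(n); w=cloud(p); im=cv2.cvtColor(p["image"],cv2.COLOR_RGB2BGR)
    cv2.imwrite(f"pics/{n}0.png",im); np.savez(n+"0.npz",w=w,**{k:p[k] for k in("image","intrinsics","rvec","tvec","range_z")})
    for l in names:
        for d in masks_of(p,l)[:3]:
            if d["conf"]>.3: print(n,l,round(d["conf"],2),np.round(d["rect"]),np.round(np.nanmedian(w[d["mask"]],0),3),d["mask"].sum())
o=get_obs(); print(o["time_s"],o["eef_pos"],o["eef_rot"],o["wrist_force"],R.from_quat(np.roll(o["eef_rot"],-1)).as_matrix().round(3))
E
```

```text
scene mould 0.8 [234. 280.  65.  82.] [ 0.577 -0.23   0.101] 2784
scene knockout_lever 0.86 [242. 308.  30.  32.] [ 0.628 -0.239  0.149] 528
scene module 0.73 [227. 265.  25.  28.] [ 0.542 -0.215  0.09 ] 445
scene nest_free 0.8 [349. 119.  32.  29.] [0.429 0.211 0.008] 583
scene finished_b 0.81 [366. 142.  29.  26.] [0.507 0.185 0.031] 459
scene finished_b 0.64 [348. 118.  29.  31.] [0.429 0.212 0.009] 572
scene finished_b 0.57 [243. 306.  27.  30.] [ 0.629 -0.239  0.15 ] 490
scene solder_spool 0.86 [372. 275.  29.  30.] [ 0.72  -0.032  0.039] 771
scene screwdriver 0.77 [269. 170.  75.  21.] [ 0.385 -0.045  0.022] 507
top mould 0.66 [437. 186.  73.  98.] [ 0.562 -0.224  0.096] 3061
top module 0.83 [432. 207.  30.  36.] [ 0.539 -0.211  0.089] 663
top module 0.35 [216. 226.  24.  29.] [0.502 0.19  0.03 ] 516
top nest_free 0.88 [207. 267.  42.  40.] [0.429 0.215 0.007] 1065
top finished_b 0.67 [228. 193.  25.  29.] [0.573 0.172 0.03 ] 530
top finished_b 0.62 [214. 230.  27.  31.] [0.501 0.191 0.03 ] 533
top solder_spool 0.82 [330. 126.  28.  34.] [ 0.713 -0.026  0.038] 687
top solder_spool 0.71 [434. 190.  76.  97.] [ 0.561 -0.223  0.095] 3071
top screwdriver 0.94 [319. 288.  74.  52.] [ 0.382 -0.038  0.021] 664
0.8 [0.24167288 0.52178    0.23131732] [2.59394783e-06 2.15197934e-01 9.76570452e-01 2.95390224e-05] [-0.0147232   0.05493777 -0.17114908] [[-0.907  0.42   0.   ]
 [ 0.42   0.907  0.   ]
 [ 0.     0.    -1.   ]]
```

```bash
ls pics
```

```text
scene0.png
top0.png
```

View pics/scene0.png

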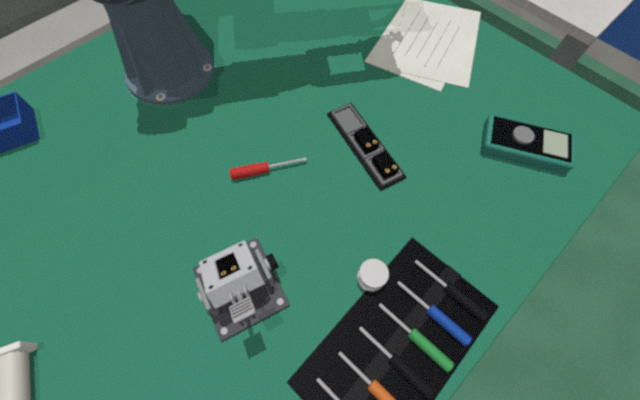

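View pics/top0.png

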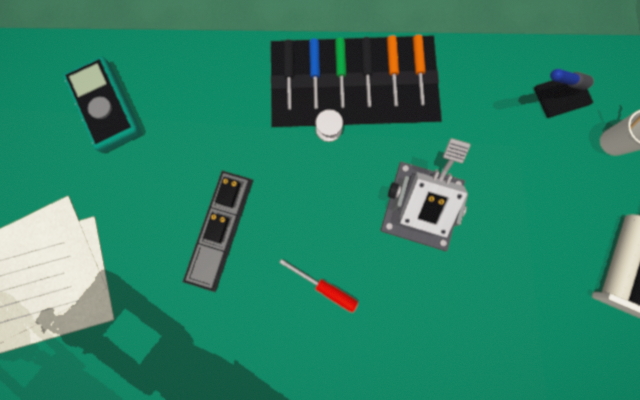

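```bash
cat > m.py <<'E'
from h import *
def face(w,c,tilt=.61):
    P=w[np.linalg.norm(np.nan_to_num(w,nan=9)-c,axis=-1)<.075]; best=0
    for psi in np.arange(-.9,.3,.01):
        n=np.array([-np.sin(tilt)*np.cos(psi),-np.sin(tilt)*np.sin(psi),np.cos(tilt)])
        d=P@n; h,e=np.histogram(d,bins=np.arange(d.min(),d.max()+.002,.002)); i=h.argmax()
        if h[i]>best: best=h[i]; q=P[abs(d-e[i]-.001)<.004]
    for _ in range(4):
        m=q.mean(0); n=np.linalg.svd(q-m)[2][2]; n*=np.sign(n[2]); q=P[abs((P-m)@n)<.003]
    psi=np.arctan2(-n[1],-n[0]); y=np.array([-np.sin(psi),np.cos(psi),0]); x=np.cross(y,n)
    L=np.c_[(q-m)@x,(q-m)@y].astype(np.float32)*1000
    r=cv2.minAreaRect(L); lo,hi=np.percentile(L,[.7,99.3],axis=0)
    ctr=m+((lo+hi)/2/1000)@np.array([x,y])
    print("n",n.round(3),"tilt",np.arccos(n[2]).round(3),"psi",psi.round(3),"rect",r,"size",hi-lo,"ctr",ctr.round(4),len(q))
    return ctr,psi
if __name__=="__main__":
    for nme in("scene","top"):
        w=np.load(nme+"0.npz")["w"]; print(nme); face(w,np.array([.54,-.213,.09]))
        # carrier/nests
        s=(np.abs(w[...,0]-.5)<.16)&(np.abs(w[...,1]-.19)<.09)&(w[...,2]>.004)&(w[...,2]<.045)
        q=w[s]; r=cv2.minAreaRect((q[:,:2]*1000).astype(np.float32)); print("carrier",r,len(q))
        t=q[q[:,2]>.022]; t=t[:,:2]*1000; 
        k,lab,cc=cv2.kmeans(t.astype(np.float32),2,None,(3,50,.01),5,0); 
        for i in(0,1): print("fin",cv2.minAreaRect(t[lab.ravel()==i].astype(np.float32)),cc[i])
        f=q[np.linalg.norm(q[:,:2]-[.43,.213],axis=1)<.05]; print(np.histogram(f[:,2],bins=np.arange(.004,.024,.002)))
        f2=f[(f[:,2]>.0125)]; print("nestwalls",cv2.minAreaRect((f2[:,:2]*1000).astype(np.float32)),len(f2))
E
python3 m.py
```

```text
scene
n [-0.547  0.16   0.822] tilt 0.606 psi -0.285 rect ((-4.174507141113281, 0.7447433471679688), (95.72077941894531, 87.96514892578125), 0.06200278922915459) size [92.71361677 86.95617678] ctr [ 0.5394 -0.214   0.0894] 1727
carrier ((504.3336181640625, 197.06405639648438), (81.93414306640625, 237.31814575195312), 74.36080169677734) 2510
fin ((504.7623596191406, 190.7581329345703), (34.855133056640625, 55.344905853271484), 74.49677276611328) [505.64618 188.96458]
fin ((575.9298095703125, 172.39793395996094), (35.607479095458984, 54.76911926269531), 74.30574798583984) [577.275  170.2309]
(array([ 59, 283, 165,  49,  71, 108,  23,   0,   0]), array([0.004, 0.006, 0.008, 0.01 , 0.012, 0.014, 0.016, 0.018, 0.02 ,
       0.022]))
nestwalls ((433.53753662109375, 210.3585968017578), (52.90787887573242, 79.93840026855469), 73.86457824707031) 186
top
n [-0.549  0.161  0.82 ] tilt 0.609 psi -0.285 rect ((-1.7092056274414062, -0.0339508056640625), (93.63917541503906, 88.81546020507812), 0.23806805908679962) size [91.26732175 87.15705827] ctr [ 0.5378 -0.2118  0.0878] 2339
carrier ((500.8298645019531, 193.01544189453125), (68.8166732788086, 235.9698486328125), 74.21649169921875) 3574
fin ((573.718505859375, 174.4669647216797), (34.012577056884766, 53.70036697387695), 74.35089111328125) [573.2224  173.77444]
fin ((502.23004150390625, 193.13194274902344), (34.37174606323242, 53.952369689941406), 74.62562561035156) [501.79962 192.3627 ]
(array([380, 531, 119,  78, 173,  93,   7,   0,   0]), array([0.004, 0.006, 0.008, 0.01 , 0.012, 0.014, 0.016, 0.018, 0.02 ,
       0.022]))
nestwalls ((435.9837951660156, 211.33233642578125), (52.439205169677734, 86.79146575927734), 74.40540313720703) 244
```

Emit:
play_rows([
  [0,[-0.83,-0.66,0],-0.0474],
  [0,[-0.83,-0.66,0],-0.0474],
  [0,[-0.83,-0.66,0],-0.0474],
  [0,[-0.83,-0.66,0],-0.0474],
  [0,[-0.83,-0.66,0],-0.0474],
  [0,[-0.83,-0.66,0],-0.0474],
  [0,[-0.83,-0.66,0],-0.0474],
  [0,[-0.83,-0.66,0],-0.0474],
  [0,[-0.83,-0.66,0],-0.0474],
  [0,[-0.83,-0.66,0],-0.0474],
])

```text
time_s: 1.8
eef_pos: [0.4335, 0.1397, 0.2316]
eef_rot: [0.001, 0.144, 0.99, -0.0]
wrist_force: [-0.3, 0.0, 0.5]
opening: -0.003
grasp_force: 0.0
```

```bash
cat >> h.py <<'E'
def go(t,yaw=None):
    o=get_obs(); M=R.from_quat(np.roll(o["eef_rot"],-1)).as_matrix(); d=(np.array(t)-o["eef_pos"])@M/.4
    y=np.arctan2(M[1,1],M[0,1]); print("t",round(o["time_s"],2),"pos",o["eef_pos"].round(4),"yyaw",y.round(4),"F",np.round(o["wrist_force"],1),"open",round(o["opening"],3),"gf",np.round(o["grasp_force"],1))
    print("shift",d.round(4), "turn",None if yaw is None else round(-(yaw-y)/np.pi,4))
E
python3 -c "
from h import *
go([.6187,-.2364,.19],1.286)"
```

```text
t 1.8 pos [0.4335 0.1397 0.2316] yyaw 1.281 F [-0.3  0.   0.5] open -0.003 gf 0.0
shift [-0.7122 -0.7687  0.1052] turn -0.0016
```

Emit:
play_rows([
  [0,[-0.712,-0.769,0.05],-0.0016],
  [0,[-0.712,-0.769,0.05],-0.0016],
  [0,[-0.712,-0.769,0.05],-0.0016],
  [0,[-0.712,-0.769,0.05],-0.0016],
  [0,[-0.712,-0.769,0.05],-0.0016],
  [0,[-0.712,-0.769,0.05],-0.0016],
  [0,[-0.712,-0.769,0.105],-0.0016],
  [0,[-0.712,-0.769,0.105],-0.0016],
  [0,[-0.712,-0.769,0.105],-0.0016],
  [0,[-0.712,-0.769,0.105],-0.0016],
])

```text
time_s: 2.8
eef_pos: [0.6191, -0.2344, 0.1874]
eef_rot: [-0.001, 0.141, 0.99, 0.0]
wrist_force: [-1.0, 0.5, 0.3]
opening: -0.002
grasp_force: 0.0
```

```bash
python3 -c "
from h import *
go([.6187,-.2364,.155],1.286);go([.6187,-.2364,.1497],1.286);go([.6295,-.2396,.1399],1.286)"
```

```text
t 2.8 pos [ 0.6191 -0.2344  0.1874] yyaw 1.2884 F [-1.   0.5  0.3] open -0.002 gf 0.0
shift [-0.0005 -0.005   0.081 ] turn 0.0008
t 2.8 pos [ 0.6191 -0.2344  0.1874] yyaw 1.2884 F [-1.   0.5  0.3] open -0.002 gf 0.0
shift [-0.0005 -0.005   0.0943] turn 0.0008
t 2.8 pos [ 0.6191 -0.2344  0.1874] yyaw 1.2884 F [-1.   0.5  0.3] open -0.002 gf 0.0
shift [-0.0287 -0.0052  0.1187] turn 0.0008
```

Emit:
play_rows([
  [0,[-0.0005,-0.005,0.05],0],
  [0,[-0.0005,-0.005,0.08],0],
  [0,[-0.0005,-0.005,0.095],0],
  [0,[-0.008,-0.005,0.102],0],
  [0,[-0.015,-0.005,0.108],0],
  [0,[-0.022,-0.005,0.114],0],
  [0,[-0.029,-0.005,0.119],0],
  [0,[-0.031,-0.005,0.124],0],
  [0,[-0.031,-0.005,0.124],0],
  [0,[-0.031,-0.005,0.124],0],
])

```text
time_s: 3.8
eef_pos: [0.6311, -0.2384, 0.1403]
eef_rot: [0.001, 0.139, 0.99, -0.0]
wrist_force: [-0.3, 1.2, 2.4]
opening: -0.005
grasp_force: 1.1
```

```bash
cat > lv.py <<'E'
from h import *; from m import face; import sys
go([.6295,-.2396,.1399])
p=camera("top"); w=cloud(p)
c=np.array([.5386,-.2129,.0886]); T,ps=.61,-.285
n=np.array([-np.sin(T)*np.cos(ps),-np.sin(T)*np.sin(ps),np.cos(T)]); x=np.array([np.cos(T)*np.cos(ps),np.cos(T)*np.sin(ps),np.sin(T)]); y=np.cross(n,x)
L=(w-c)@np.c_[x,y,n]*1000
a=(abs(L[...,0])<22)&(abs(L[...,1])<12)
b=(abs(L[...,0]-38)<6)&(abs(L[...,1])<35)
print("mod height",np.nanmedian(L[a][:,2]),"face",np.nanmedian(L[b][:,2]))
for lo in range(96,136,4):
    s=(abs(L[...,0]-lo-2)<2)&(abs(L[...,1])<14)&(L[...,2]>-30)&(L[...,2]<20); print(lo+2,s.sum(),np.nanmedian(L[s][:,2]).round(1) if s.any() else '')
if len(sys.argv)>1:
    i=cv2.cvtColor(p["image"],cv2.COLOR_RGB2BGR); cv2.imwrite(sys.argv[1],cv2.resize(i[110:270,350:540],None,fx=4,fy=3.7,interpolation=2)[:600,:800])
E
python3 lv.py
```

```text
t 3.8 pos [ 0.6311 -0.2384  0.1403] yyaw 1.2909 F [-0.3  1.2  2.4] open -0.005 gf 1.1
shift [ 0.0029 -0.0039  0.001 ] turn None
mod height -113.04979473485506 face -11.952467869416163
98 0 
102 0 
106 0 
110 0 
114 0 
118 0 
122 0 
126 0 
130 0 
134 0
```

Emit:
play_rows([
  [0,[-0.002,0,0.004],0],
  [0,[-0.004,0,0.008],0],
  [0,[-0.004,0,0.008],0],
  [0,[-0.004,0,0.008],0],
])

```text
time_s: 4.25
eef_pos: [0.6316, -0.2387, 0.1394]
eef_rot: [0.0, 0.139, 0.99, -0.0]
wrist_force: [-9.5, 4.7, 17.4]
opening: -0.003
grasp_force: 9.9
```

```bash
sed -i 's/camera("top")/camera("scene")/; s/i\[110:270,350:540\]/i[220:370,160:340]/' lv.py; python3 lv.py
```

```text
t 4.25 pos [ 0.6316 -0.2387  0.1394] yyaw 1.291 F [-9.5  4.7 17.4] open -0.003 gf 9.9
shift [ 0.0044 -0.0036 -0.0011] turn None
mod height -108.02751707987623 face -134.93719814983857
98 0 
102 0 
106 0 
110 1 -17.0
114 11 -18.1
118 23 -18.6
122 58 -19.4
126 61 -20.6
130 75 -22.6
134 4 -22.8
```

Emit:
play_rows([
  [0,[0,0,-0.08],0],
  [0,[0,0,-0.15],0],
  [55,[0.1,0,-0.25],0],
  [55,[0.25,0,-0.25],0],
  [55,[0.4,0,-0.25],0],
  [55,[0.4,0,-0.25],0],
  [55,[0.4,0,-0.25],0],
])

```text
time_s: 5.0
eef_pos: [0.4753, -0.1935, 0.2363]
eef_rot: [-0.0, 0.14, 0.99, -0.0]
wrist_force: [0.5, -0.8, 0.1]
opening: 0.644
grasp_force: 0.0
```

```bash
sed -i 's/^go.*/go([.5348,-.2118,.0947],1.286)/' lv.py; python3 lv.py pics/lev1.png
```

```text
t 5.0 pos [ 0.4753 -0.1935  0.2363] yyaw 1.29 F [ 0.5 -0.8  0.1] open 0.644 gf 0.0
shift [-0.1559 -0.0025  0.354 ] turn 0.0013
mod height 12.65464764228555 face -131.18790787530145
98 10 -14.8
102 35 -14.9
106 52 -15.6
110 38 -16.7
114 54 -17.5
118 51 -18.4
122 42 -19.5
126 60 -20.8
130 71 -22.7
134 4 -23.9
```

View pics/lev1.png

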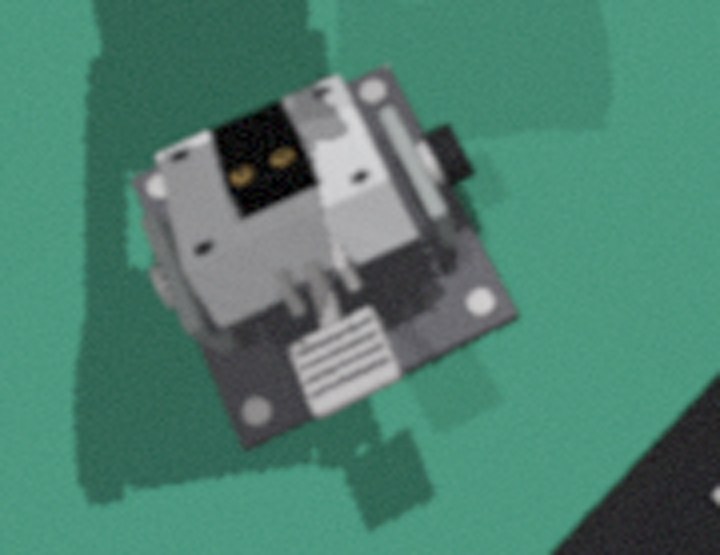

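Emit:
play_rows([
  [55,[-0.1,-0.0025,0.05],0.0013],
  [55,[-0.156,-0.0025,0.15],0.0013],
  [55,[-0.156,-0.0025,0.25],0.0013],
  [55,[-0.156,-0.0025,0.32],0.0013],
  [55,[-0.156,-0.0025,0.345],0.0013],
  [55,[-0.156,-0.0025,0.345],0.0013],
  [55,[-0.156,-0.0025,0.345],0.0013],
])

```text
time_s: 5.75
eef_pos: [0.5389, -0.2132, 0.0998]
eef_rot: [0.001, 0.142, 0.99, -0.001]
wrist_force: [0.0, 0.5, 0.3]
opening: 0.644
grasp_force: 0.0
```

```bash
python3 lv.py pics/gr1.png | head -2
```

```text
t 5.75 pos [ 0.5389 -0.2132  0.0998] yyaw 1.2868 F [0.  0.5 0.3] open 0.644 gf 0.0
shift [0.0108 0.0005 0.0127] turn 0.0002
```

View pics/gr1.png

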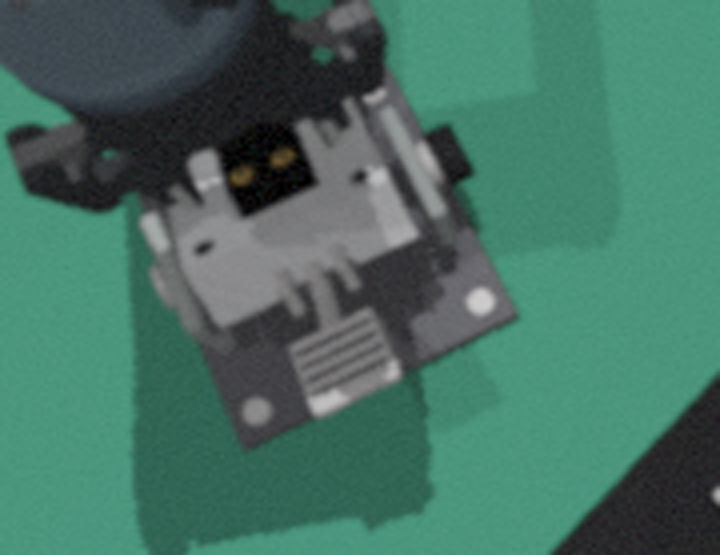

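Emit:
play_rows([
  [55,[0.011,0,0.006],0],
  [55,[0.011,0,0.011],0],
  [55,[0.011,0,0.012],0],
  [20,[0.011,0,0.012],0],
  [20,[0.011,0,0.012],0],
  [20,[0.011,0,0.012],0],
  [20,[0.011,0,0.012],0],
  [20,[0.011,0,0.012],0],
  [20,[0.011,0,0.012],0],
  [20,[0.011,0,0.012],0],
])

```text
time_s: 6.8
eef_pos: [0.5338, -0.2113, 0.094]
eef_rot: [0.0, 0.141, 0.99, -0.0]
wrist_force: [0.3, 0.4, 4.8]
opening: 0.371
grasp_force: 59.6
```

```bash
python3 lv.py pics/gr2.png | head -2
```

```text
t 6.8 pos [ 0.5338 -0.2113  0.094 ] yyaw 1.2869 F [0.3 0.4 4.8] open 0.371 gf 59.6
shift [-0.0028 -0.0004 -0.0017] turn 0.0003
```

Emit:
play_rows([
  [20,[0.006,0,-0.0085],0],
  [20,[0.012,0,-0.017],0],
  [20,[0.018,0,-0.0257],0],
  [20,[0.024,0,-0.0343],0],
  [20,[0.03,0,-0.0428],0],
  [20,[0.036,0,-0.0514],0],
  [20,[0.043,0,-0.0615],0],
  [20,[0.043,0,-0.0615],0],
  [20,[0.043,0,-0.0615],0],
])

```text
time_s: 7.75
eef_pos: [0.5169, -0.2063, 0.1184]
eef_rot: [0.0, 0.142, 0.99, -0.0]
wrist_force: [0.5, 0.0, -1.1]
opening: 0.373
grasp_force: 59.5
```

```bash
python3 lv.py pics/lift1.png | head -2
```

```text
t 7.75 pos [ 0.5169 -0.2063  0.1184] yyaw 1.2868 F [ 0.5  0.  -1.1] open 0.373 gf 59.5
shift [-0.0468 -0.0006  0.0593] turn 0.0003
```

View pics/lift1.png

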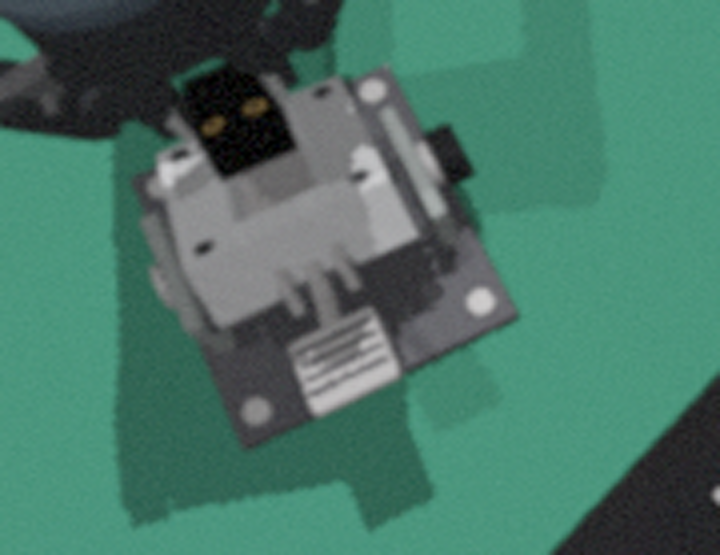

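Emit:
play_rows([
  [20,[0.02,0,-0.06],0],
  [20,[0.06,0.05,-0.12],0],
  [20,[0.541,0.944,-0.12],-0.0032],
  [20,[0.541,0.944,-0.12],-0.0032],
  [20,[0.541,0.944,-0.12],-0.0032],
  [20,[0.541,0.944,-0.12],-0.0032],
  [20,[0.541,0.944,-0.12],-0.0032],
  [20,[0.541,0.944,-0.12],-0.0032],
  [20,[0.541,0.944,-0.12],-0.0032],
  [20,[0.541,0.944,-0.12],-0.0032],
])

```text
time_s: 8.8
eef_pos: [0.4156, 0.2128, 0.1665]
eef_rot: [0.0, 0.137, 0.991, 0.0]
wrist_force: [1.0, -0.4, -0.3]
opening: 0.374
grasp_force: 59.8
```

Emit:
play_rows([
  [20,[0,0,0],0],
  [20,[0,0,0],0],
  [20,[0,0,0],0],
  [20,[0,0,0],0],
  [20,[0,0,0],0],
])

```text
time_s: 9.3
eef_pos: [0.4167, 0.2096, 0.1662]
eef_rot: [-0.0, 0.138, 0.99, -0.0]
wrist_force: [-0.0, 0.5, -0.9]
opening: 0.376
grasp_force: 59.9
```

```bash
cat > pl.py <<'E'
from h import *; import sys
yaw=-.274; h=np.array([np.cos(yaw),np.sin(yaw),0]); y=np.array([-h[1],h[0],0]); N=np.array([.429,.213,0])
p=camera("scene"); w=cloud(p); o=get_obs()
ms=[d for l in("module","finished_b") for d in masks_of(p,l)]
seen=[]
for d in ms:
    q=w[d["mask"]]; c=np.nanmedian(q,0)
    if abs((c-N)@h)>.055 or abs((c-N)@y)>.05 or c[2]<.012: continue
    L=np.c_[(q-N)@h,(q-N)@y,q[:,2]]*1000; L=L[~np.isnan(L[:,0])]
    m=np.median(L,0); L=L[np.linalg.norm(L-m,axis=1)<40]
    A=L.copy()
    for _ in range(5):
        m=A.mean(0); n=np.linalg.svd(A-m)[2][2]; n*=np.sign(n[2]); A=L[abs((L-m)@n)<3]
    print("conf",round(d["conf"],2),np.round(d["rect"]),"n",n.round(3),"pitch deg",np.degrees(np.arctan2(-n[0],n[2])).round(1),"roll",np.degrees(np.arctan2(n[1],n[2])).round(1),"ctr h,y,z",m.round(1),"h",np.percentile(A[:,0],[1,99]).round(1),"y",np.percentile(A[:,1],[1,99]).round(1),len(A))
e=o["eef_pos"]-N; print("TCP h,y,z mm",np.round([e@h*1000,e@y*1000,e[2]*1000],1))
def tgt(hh,z,yy=0): go(N+h*hh/1000+y*yy/1000+[0,0,z/1000],np.pi/2+yaw)
if len(sys.argv)>2: tgt(float(sys.argv[2]),float(sys.argv[3]))
i=cv2.cvtColor(p["image"],cv2.COLOR_RGB2BGR)
if sys.argv[1]!="-": cv2.imwrite(sys.argv[1],cv2.resize(i[60:210,270:450],None,fx=4,fy=4,interpolation=2))
E
python3 pl.py pics/pl1.png -14.3 80
```

```text
conf 0.83 [350.  68.  27.  22.] n [-0.373 -0.444  0.815] pitch deg 24.6 roll -28.6 ctr h,y,z [  6.  -10.8 173.8] h [-20.9  19.4] y [-24.8   7.6] 104
TCP h,y,z mm [-10.9  -6.4 166.3]
t 9.45 pos [0.4166 0.2101 0.1663] yyaw 1.2952 F [ 0.3 -0.1 -0.8] open 0.373 gf 59.9
shift [0.0078 0.0154 0.2158] turn -0.0005
```

View pics/pl1.png

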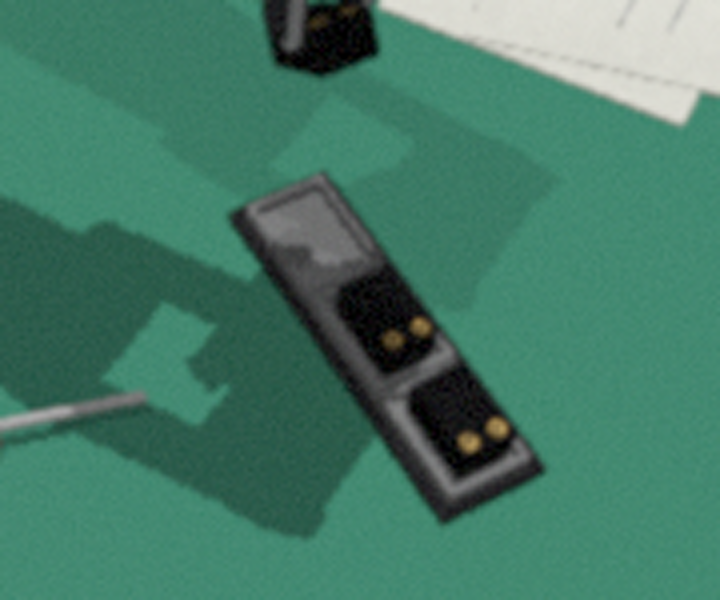

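Emit:
play_rows([
  [20,[0.008,0.0154,0.1],0],
  [20,[0.008,0.0154,0.2],0],
  [20,[0.008,0.0154,0.266],0],
  [20,[0.008,0.0154,0.266],0],
  [20,[0.008,0.0154,0.266],0],
  [20,[0.008,0.0154,0.266],0],
])

```text
time_s: 10.05
eef_pos: [0.4165, 0.2179, 0.0617]
eef_rot: [0.001, 0.137, 0.991, 0.001]
wrist_force: [-0.0, 0.2, -0.7]
opening: 0.37
grasp_force: 59.9
```

```bash
cat > prof.py <<'E'
from h import *
yaw=-.274; h=np.array([np.cos(yaw),np.sin(yaw),0]); y=np.array([-h[1],h[0],0]); N=np.array([.429,.213,0])
o=get_obs(); e=o["eef_pos"]-N; print("TCP",e@h*1000,e@y*1000,e[2]*1000)
for c in("scene","top"):
    p=camera(c); w=cloud(p); L=np.stack([(w-N)@h,(w-N)@y,w[...,2]],-1)*1000
    s=(abs(L[...,1]-2)<11)&(L[...,0]>-45)&(L[...,0]<45)&(L[...,2]>18)&(L[...,2]<e[2]*1000+45); q=L[s]; print(c,len(q))
    for a in range(-45,45,5):
        k=q[(q[:,0]>=a)&(q[:,0]<a+5)]
        if len(k)>2: print((a+2.5, len(k), *np.percentile(k[:,2],[10,50,90]).round(1)),end=" ")
    print()
E
python3 prof.py; python3 pl.py - -14.3 37.9
```

```text
TCP -13.374127917355443 1.2953500345989915 61.66253057684682
scene 150
(-27.5, 3, np.float64(56.8), np.float64(57.7), np.float64(59.7)) (-22.5, 4, np.float64(60.7), np.float64(61.4), np.float64(61.5)) (-17.5, 7, np.float64(64.2), np.float64(65.2), np.float64(66.1)) (-12.5, 10, np.float64(67.4), np.float64(69.0), np.float64(69.8)) (-7.5, 7, np.float64(71.3), np.float64(72.1), np.float64(73.3)) (-2.5, 9, np.float64(75.3), np.float64(76.7), np.float64(77.7)) (2.5, 10, np.float64(77.4), np.float64(79.3), np.float64(80.6)) (7.5, 32, np.float64(75.1), np.float64(78.9), np.float64(82.3)) (12.5, 36, np.float64(67.7), np.float64(72.5), np.float64(75.4)) (17.5, 29, np.float64(62.3), np.float64(65.4), np.float64(69.1)) 
top 145
(-37.5, 3, np.float64(51.2), np.float64(51.5), np.float64(51.8)) (-2.5, 18, np.float64(75.3), np.float64(77.2), np.float64(78.4)) (2.5, 32, np.float64(77.6), np.float64(79.2), np.float64(81.1)) (7.5, 38, np.float64(72.1), np.float64(76.2), np.float64(79.5)) (12.5, 37, np.float64(65.4), np.float64(69.2), np.float64(72.5)) (17.5, 17, np.float64(62.1), np.float64(64.0), np.float64(65.3)) 
conf 0.69 [348. 101.  24.  20.] n [-0.381 -0.374  0.845] pitch deg 24.3 roll -23.9 ctr h,y,z [ 1.6 -1.  70.3] h [-25.1  15.8] y [-17.3  14.3] 71
TCP h,y,z mm [-13.7   1.3  61.5]
t 10.3 pos [0.4156 0.2178 0.061 ] yyaw 1.2969 F [-0.5  0.2 -1.3] open 0.371 gf 59.9
shift [ 0.0005 -0.0027  0.0577] turn 0.0
```

Emit:
play_rows([
  [20,[0.001,-0.0027,0.02],0],
  [20,[0.001,-0.0027,0.04],0],
  [20,[0.001,-0.0027,0.05],0],
  [20,[0.001,-0.0027,0.055],0],
  [20,[0.001,-0.0027,0.057],0],
  [20,[0.001,-0.0027,0.057],0],
])

```text
time_s: 10.9
eef_pos: [0.4153, 0.2166, 0.0377]
eef_rot: [0.001, 0.136, 0.991, -0.0]
wrist_force: [1.4, -1.9, 7.6]
opening: 0.375
grasp_force: 60.8
```

```bash
python3 prof.py; python3 pl.py - -14.3 37.9
```

```text
TCP -14.175665259495862 -0.2829449902567667 37.74557855822301
scene 146
(-27.5, 6, np.float64(34.2), np.float64(35.8), np.float64(36.9)) (-22.5, 5, np.float64(37.8), np.float64(40.3), np.float64(41.5)) (-17.5, 9, np.float64(40.5), np.float64(41.8), np.float64(42.5)) (-12.5, 7, np.float64(44.9), np.float64(45.9), np.float64(47.6)) (-7.5, 11, np.float64(47.2), np.float64(48.7), np.float64(50.1)) (-2.5, 5, np.float64(50.6), np.float64(51.8), np.float64(52.4)) (2.5, 11, np.float64(53.7), np.float64(55.7), np.float64(57.2)) (7.5, 31, np.float64(51.1), np.float64(54.0), np.float64(57.2)) (12.5, 38, np.float64(43.2), np.float64(46.8), np.float64(50.4)) (17.5, 20, np.float64(38.2), np.float64(40.6), np.float64(43.2)) 
top 128
(-2.5, 17, np.float64(51.1), np.float64(53.0), np.float64(54.0)) (2.5, 29, np.float64(53.3), np.float64(54.8), np.float64(56.2)) (7.5, 37, np.float64(48.1), np.float64(50.8), np.float64(53.6)) (12.5, 33, np.float64(39.7), np.float64(43.1), np.float64(46.5)) (17.5, 11, np.float64(35.8), np.float64(38.6), np.float64(40.2)) 
conf 0.77 [348. 109.  18.  18.] n [-0.316 -0.388  0.866] pitch deg 20.1 roll -24.2 ctr h,y,z [ 1.9 -1.  46.9] h [-23.   15.1] y [-18.9  14.3] 74
TCP h,y,z mm [-14.2  -0.3  37.8]
t 11.15 pos [0.4152 0.2166 0.0378] yyaw 1.2971 F [ 1.2 -2.   6.6] open 0.374 gf 60.7
shift [ 0.0002  0.0007 -0.0003] turn 0.0001
```

Emit:
play_rows([
  [20,[-0.004,0,0.002],0],
  [20,[-0.0078,0,0.0038],0],
  [20,[-0.0115,0,0.006],0],
  [20,[-0.015,0,0.008],0],
  [20,[-0.015,0,0.008],0],
])

```text
time_s: 11.65
eef_pos: [0.42, 0.2152, 0.0351]
eef_rot: [-0.0, 0.136, 0.991, -0.0]
wrist_force: [-5.2, -1.3, 19.2]
opening: 0.374
grasp_force: 64.7
```

```bash
python3 prof.py|sed 's/np.float64//g'; python3 pl.py - -4.1 31
```

```text
TCP -9.235344110625746 -0.269202285968701 35.11836858992257
scene 159
(-32.5, 3, (30.7), (31.3), (31.6)) (-27.5, 5, (31.4), (32.7), (33.6)) (-22.5, 6, (34.1), (35.5), (36.7)) (-17.5, 7, (37.9), (38.6), (39.3)) (-12.5, 10, (39.2), (41.2), (42.2)) (-7.5, 10, (41.7), (44.3), (45.0)) (-2.5, 11, (45.1), (46.0), (47.8)) (2.5, 9, (47.1), (49.8), (51.0)) (7.5, 10, (50.6), (51.6), (53.3)) (12.5, 35, (45.9), (49.6), (52.8)) (17.5, 38, (36.7), (40.5), (45.9)) (22.5, 15, (33.2), (34.9), (36.8)) 
top 114
(-37.5, 4, (25.7), (27.2), (29.3)) (2.5, 14, (48.4), (49.6), (50.1)) (7.5, 30, (49.4), (51.1), (52.4)) (12.5, 35, (41.0), (45.4), (48.7)) (17.5, 30, (32.8), (36.4), (39.9)) 
conf 0.55 [350. 109.  21.  22.] n [-0.186 -0.107  0.977] pitch deg 10.8 roll -6.3 ctr h,y,z [ 3.  -0.6 43.2] h [-21.3  17.8] y [-22.3  14.9] 81
TCP h,y,z mm [-9.3 -0.2 35.2]
t 11.9 pos [0.42   0.2153 0.0352] yyaw 1.2972 F [-5.1 -1.9 18. ] open 0.376 gf 64.6
shift [-0.0129  0.0006  0.0105] turn 0.0001
```

Emit:
play_rows([
  [20,[-0.0036,0,0.0027],0],
  [20,[-0.007,0,0.0055],0],
  [20,[-0.0105,0,0.0083],0],
  [20,[-0.014,0,0.0115],0],
  [20,[-0.0175,0,0.015],0],
  [20,[-0.021,0,0.019],0],
  [20,[-0.021,0,0.019],0],
])

```text
time_s: 12.6
eef_pos: [0.4305, 0.2126, 0.0284]
eef_rot: [0.002, 0.136, 0.991, 0.0]
wrist_force: [-1.2, -5.6, 18.5]
opening: 0.366
grasp_force: 72.0
```

```bash
python3 prof.py|sed 's/np.float64//g'; python3 pl.py - 3.2 22.8|tail -2
```

```text
TCP 1.5515317212165363 -0.02867667805219603 28.38322285593378
scene 154
(-12.5, 9, (34.7), (35.3), (35.9)) (-7.5, 10, (35.2), (35.8), (37.5)) (-2.5, 11, (36.8), (38.5), (39.4)) (2.5, 11, (37.8), (39.3), (40.2)) (7.5, 14, (39.0), (40.2), (41.4)) (12.5, 13, (41.0), (41.6), (43.3)) (17.5, 16, (41.7), (42.7), (43.9)) (22.5, 49, (28.1), (35.0), (41.4)) (27.5, 17, (22.1), (25.0), (28.8)) 
top 88
(-32.5, 12, (28.6), (30.0), (30.8)) (-27.5, 13, (29.7), (31.3), (32.5)) (12.5, 6, (40.2), (41.6), (42.2)) (17.5, 27, (38.7), (41.7), (42.9)) (22.5, 29, (22.2), (29.2), (36.3)) 
t 12.85 pos [0.4304 0.2126 0.0284] yyaw 1.2975 F [-0.4 -4.9 17.7] open 0.374 gf 72.0
shift [-0.0042  0.      0.014 ] turn 0.0002
```

Emit:
play_rows([
  [20,[-0.003,0,0.0045],0],
  [20,[-0.006,0,0.009],0],
  [20,[-0.008,0,0.0135],0],
  [20,[-0.01,0,0.018],0],
  [20,[-0.01,0,0.018],0],
])

```text
time_s: 13.35
eef_pos: [0.4365, 0.2112, 0.022]
eef_rot: [0.004, 0.136, 0.991, 0.0]
wrist_force: [3.9, -7.8, 18.4]
opening: 0.372
grasp_force: 75.8
```

```bash
python3 prof.py|sed 's/np.float64//g'; python3 pl.py pics/pl2.png 3.2 22.8|tail -2
```

```text
TCP 7.690888125930696 0.2463238229152049 21.9887511747386
scene 134
(-7.5, 5, (32.0), (33.2), (33.6)) (-2.5, 12, (31.5), (32.5), (34.4)) (2.5, 14, (32.7), (33.9), (34.8)) (7.5, 13, (32.4), (33.3), (34.9)) (12.5, 16, (33.0), (34.6), (35.7)) (17.5, 15, (33.8), (35.5), (36.6)) (22.5, 19, (32.6), (34.7), (36.5)) (27.5, 38, (20.8), (26.6), (34.0)) 
top 70
(-27.5, 18, (28.3), (29.8), (31.0)) (-22.5, 16, (29.0), (30.5), (32.2)) (-17.5, 6, (30.3), (31.5), (32.9)) (22.5, 27, (25.8), (33.0), (34.7)) 
t 13.6 pos [0.4365 0.2112 0.022 ] yyaw 1.2976 F [ 3.9 -7.4 18.3] open 0.376 gf 75.7
shift [ 0.0112 -0.0007 -0.002 ] turn 0.0003
```

View pics/pl2.png

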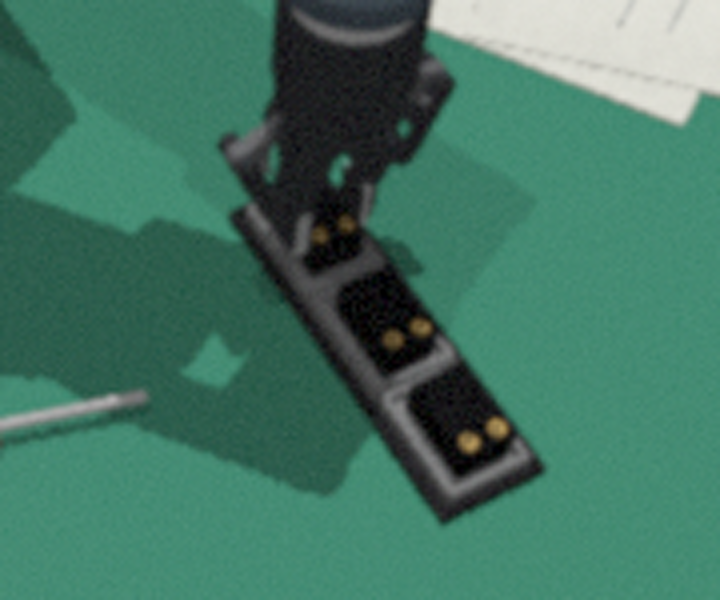

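Emit:
play_rows([
  [20,[-0.001,0,0.003],0],
  [20,[-0.001,0,0.006],0],
  [20,[-0.001,0,0.009],0],
  [20,[-0.001,0,0.01],0],
  [20,[-0.001,0,0.01],0],
])

```text
time_s: 14.1
eef_pos: [0.4384, 0.2111, 0.0192]
eef_rot: [0.005, 0.136, 0.991, 0.0]
wrist_force: [3.7, -9.9, 27.2]
opening: 0.374
grasp_force: 78.0
```

```bash
python3 prof.py|sed 's/np.float64//g'; python3 pl.py - 3.2 22.8|tail -2
```

```text
TCP 9.542779297679141 0.6784254169502794 19.234558930928717
scene 122
(-7.5, 3, (30.4), (31.1), (31.6)) (-2.5, 10, (30.3), (31.5), (33.0)) (2.5, 9, (30.9), (31.4), (32.1)) (7.5, 13, (31.1), (31.4), (32.0)) (12.5, 18, (30.6), (31.7), (33.5)) (17.5, 15, (31.1), (31.6), (33.0)) (22.5, 17, (31.1), (32.0), (33.0)) (27.5, 37, (20.1), (26.3), (32.0)) 
top 61
(-27.5, 13, (28.4), (30.5), (32.1)) (-22.5, 16, (30.1), (30.8), (31.5)) (-17.5, 10, (28.9), (30.3), (31.8)) (22.5, 15, (28.4), (30.6), (32.0)) (27.5, 7, (21.3), (28.7), (31.2)) 
t 14.35 pos [0.4384 0.2111 0.0192] yyaw 1.2978 F [ 4.2 -9.8 26.6] open 0.371 gf 78.0
shift [ 0.0157 -0.0017 -0.0091] turn 0.0003
```

Emit:
play_rows([
  [20,[0,0,-0.003],0],
  [20,[0,0,-0.003],0],
  [38,[0,0,-0.003],0],
  [44,[0,0,-0.003],0],
  [50,[0,0,-0.003],0],
  [55,[0,0,-0.003],0],
  [55,[0,0,-0.003],0],
  [55,[0,0,-0.003],0],
])

```text
time_s: 15.15
eef_pos: [0.4319, 0.2117, 0.016]
eef_rot: [-0.0, 0.136, 0.991, -0.0]
wrist_force: [-0.7, 0.1, 0.6]
opening: 0.644
grasp_force: 0.0
```

Emit:
play_rows([
  [55,[0,0,-0.01],0],
  [55,[0,0,-0.03],0],
  [55,[0,0,-0.1],0],
  [55,[0,0,-0.2],0],
  [55,[0,0,-0.3],0],
  [55,[0.3,0.3,-0.4],0],
  [55,[0.3,0.3,-0.4],0],
  [55,[0.3,0.3,-0.4],0],
  [55,[0.3,0.3,-0.4],0],
  [55,[0.3,0.3,-0.4],0],
])

```text
time_s: 16.15
eef_pos: [0.348, 0.3623, 0.1782]
eef_rot: [0.001, 0.134, 0.991, 0.001]
wrist_force: [0.7, -0.7, 0.1]
opening: 0.65
grasp_force: 0.0
```

```bash
python3 prof.py|sed 's/np.float64//g'; python3 pl.py pics/pl3.png 3.2 22.8
python3 - <<'E'
from h import *
yaw=-.274; h=np.array([np.cos(yaw),np.sin(yaw),0]); y=np.array([-h[1],h[0],0]); N=np.array([.429,.213,0])
p=camera("top"); w=cloud(p); L=np.stack([(w-N)@h,(w-N)@y,w[...,2]],-1)*1000
for c in(0,75,150):
    s=(abs(L[...,0]-c)<37)&(abs(L[...,1])<30)&(L[...,2]>23); q=L[s]; q=q[q[:,2]<50]
    m=q.mean(0); n=np.linalg.svd(q-m)[2][2]; print(c,m.round(1),(n*np.sign(n[2])).round(3),cv2.minAreaRect(q[:,:2].astype(np.float32)))
E
```

```text
TCP -118.35614786024854 121.86994012817772 178.23680849728706
scene 201
(-27.5, 3, (30.9), (31.3), (32.2)) (-22.5, 17, (30.2), (31.5), (33.2)) (-17.5, 15, (30.4), (31.5), (32.4)) (-12.5, 17, (30.4), (32.1), (33.2)) (-7.5, 14, (31.0), (32.2), (33.8)) (-2.5, 18, (30.5), (31.4), (32.9)) (2.5, 16, (30.9), (31.9), (32.5)) (7.5, 16, (30.6), (31.7), (33.3)) (12.5, 17, (30.5), (31.3), (33.0)) (17.5, 17, (30.5), (31.7), (33.1)) (22.5, 16, (30.7), (31.8), (33.1)) (27.5, 35, (18.8), (26.4), (32.0)) 
top 336
(-27.5, 22, (28.4), (29.9), (31.2)) (-22.5, 31, (29.4), (30.5), (31.2)) (-17.5, 33, (29.3), (30.8), (32.0)) (-12.5, 30, (28.9), (30.3), (31.9)) (-7.5, 32, (29.1), (30.6), (31.5)) (-2.5, 32, (28.8), (30.4), (32.1)) (2.5, 30, (28.8), (30.6), (31.7)) (7.5, 31, (29.4), (30.6), (31.8)) (12.5, 31, (28.6), (30.4), (31.8)) (17.5, 30, (28.8), (30.5), (32.4)) (22.5, 31, (28.3), (30.2), (32.1)) (27.5, 3, (23.7), (24.1), (27.3)) 
conf 0.96 [350. 114.  25.  27.] n [ 0.063 -0.122  0.991] pitch deg -3.7 roll -7.0 ctr h,y,z [ 0.5 -0.1 30.7] h [-25.4  27.7] y [-17.3  15.9] 255
conf 0.71 [349. 123.  36.  24.] n [-0.106 -0.02   0.994] pitch deg 6.1 roll -1.2 ctr h,y,z [ 18.2 -16.2  12. ] h [-20.8  39. ] y [-27.8  13.4] 86
TCP h,y,z mm [-116.3  119.1  176.4]
t 16.4 pos [0.3496 0.3586 0.176 ] yyaw 1.2955 F [-0.4  0.5  0.4] open 0.644 gf 0.0
shift [-0.2981 -0.296   0.3832] turn -0.0004
0 [-1.8  0.4 30.3] [ 0.002 -0.031  1.   ] ((-1.6745357513427734, 1.0785598754882812), (34.65627670288086, 53.95405197143555), 89.9726791381836)
75 [75.6 -0.1 30. ] [ 0.001 -0.032  0.999] ((75.8421401977539, 0.84222412109375), (34.43185806274414, 53.97531509399414), 89.73711395263672)
150 [149.5   1.3  30. ] [-0.013 -0.024  1.   ] ((150.0509796142578, 2.030032157897949), (54.14423751831055, 34.19790267944336), 0.3396724462509155)
```

View pics/pl3.png

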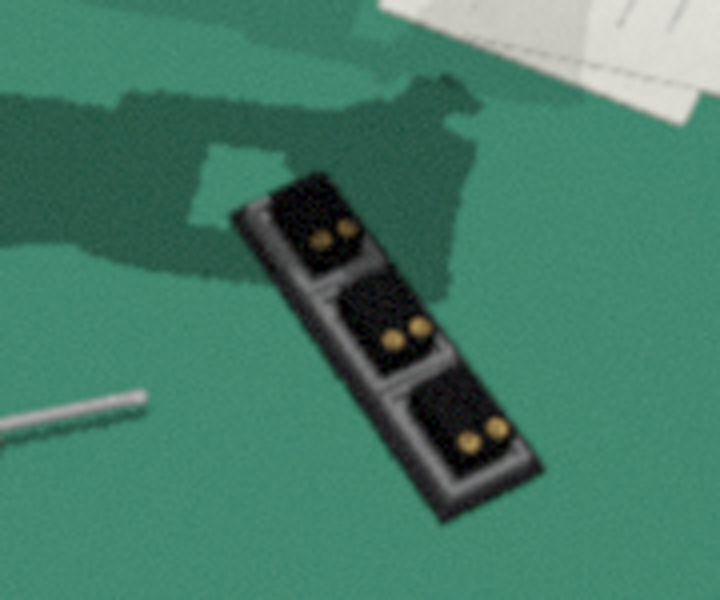

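The module lies flat in the empty nest with its inserts up. It sits in crop around (320,225), centred in h and y within 2 mm and level with its two neighbours. The gripper is clear of everything.

```bash
python3 -c "
from bench import *
print(hand_in())"
```

```text
the job is handed in; nothing more can be done
None
```

The job is handed in: I pressed the lever onto its stop, and the module now lies flat, inserts up, in the empty nest, after about 16.5 s of the 48 s allowed; hand-in returned no verdict.

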